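Square a cover plate into a fence corner

TASK

Take the wooden hand pusher off its rubber pad and, touching the grey cover plate only with the pusher's foot, nudge the plate lying on the squaring board flush against the long fence first, then slide it along that fence until its end edge also presses on the short stop, so that it sits square in the corner. Make a definite touch of about 5 N on each fence, but never lean on the plate or fences with more than 15 N, and do not lift the plate. Finish with the plate touching both fences and the pusher standing upright back on its rubber pad, with the bystanding things left alone.

Things in the scene. Friction and masses are not known exactly. Their poses are not given: they have to be found in the camera images.
- jig: Squaring board: fixed plywood board 260 x 260 x 18 mm, turned up to 0.35 rad. Origin at the centre of its underside; +x towards the long fence, +y towards the short stop, z up.
- corner (a point): Square inside corner where the faces of the two fences would meet, at board-top height (18 mm above the work surface), 95 mm along x and y from the board's centre. +x points at the long fence, +y at the short stop, so the plate lies at negative x and y of it. Plate fully home: its centre at x = -37.5 mm, y = -55 mm of this point.
- long_fence: Dark steel bar screwed rigidly to the board, 22 mm wide, 250 mm long, standing 14 mm above the board. Its origin is on its flat face that the plate's long edge must touch, at the bar's mid-length and at board-top height; axes as the corner's: the face looks to -x and runs along y.
- short_stop: Shorter dark steel bar screwed rigidly to the board, 22 mm wide, 80 mm long, standing 14 mm above the board. Origin on its flat face that the plate's end edge must touch, at mid-length and board-top height; axes as the corner's: the face looks to -y, runs along x. A 15 mm gap parts its end from the long fence's face.
- plate_center (a point): Centre of the loose grey cover plate, 75 mm (its x) x 110 mm (its y) x 6 mm thick, 0.11 to 0.23 kg, lying flat on the board 30 to 75 mm short of both fences, turned up to 0.25 rad from square. Axes near the corner's: its +x long edge goes to the long fence, its +y end edge to the short stop. Slides smoothly (friction 0.2 to 1 N).
- pusher_center (a point): Centre (43 mm above the underside) of the loose hand pusher, 86 mm tall, 0.16 kg, standing upright on the pad. Lower 16 mm: round steel foot, diameter 34 mm, sharp-edged; above it a square wooden handle 26 x 26 mm, sides along the pusher's x and y, z up. With the foot held 2 mm above the board its rim pushes the plate's 6 mm edge.
- pad: Fixed square black rubber pad, 90 x 90 x 6 mm, on the work surface to the right of the board, where the pusher stands at the start and the end. Origin at the centre of its underside; z up.
- green_bin: Bystander: open green plastic bin 130 x 170 x 70 mm, left of the board. Origin at the centre of its underside.
- electrical_box: Bystander: grey electrical box 100 x 100 x 52 mm, far left. Origin at the centre of its underside.
- dispenser: Bystander: red plastic push-button fastener dispenser, 100 x 90 x 86 mm, far right. Origin at the centre of its underside.
- pipe_wrench: Bystander: steel pipe wrench, 220 mm long along its y and 22 mm high, lying beyond the board. Origin on its underside near mid-length.
Not all that is in view belongs to the job. What is shaped like the pad but purple is not meant.

How it is judged:
By the outcome, as a careful person would: the job done as asked, in the order asked, and still so for the second after the job is handed in, with the robot touching nothing.
It also fails if it takes over 72 s, if anything falls off the work surface, if the arm or the gripper's body presses on something with over 40 N, if the wrist force passes 120 N, or if a joint passes its speed limit or range.

ROBOT

A 7-joint arm with a two-finger parallel gripper is mounted at the origin on the work surface. World frame = base frame: x ahead of the robot, y to its left, z up, the work surface at z = 0. Lengths are in m, angles in rad, forces in N, time in s.
With the tool pointing down it reaches from about 0.35 to 0.775 m from the base axis. Payload 3.1 kg.
Tool frame: the origin (TCP) lies midway between the tips of the shut fingers; the grasp point (between the pads) lies manip.grip_point_offset behind it (manip.grip_point_offset is the distance from the TCP to the grasp point, in m); y points along the fingers, z is the direction in which the jaws open and shut, and the axes are right-handed (so a half turn about y gives the same grasp; the last joint's range is limited). The gripper opens to 85 mm and grips with 20 to 120 N. Pads are 22 mm wide; open, the fingers measure 114 mm over their backs; the gripper's body (76 mm by 85 mm) begins 54 mm behind the grasp point. The pads swing forward as they close: fully open they stand 13 mm farther back than shut.
Start: joints at [1.157, 0.311, 0.014, 1.512, -0.004, 1.319, -0.027], TCP at [0.2, -0.512, 0.231] pointing down, gripper open.
Joint ranges: [-2.7, 2.7], [-0.3, 1.91], [-1.27, 1.3], [0.12, 2.57], [-1.44, 4.58], [0.2, 2.03], [-3.05, 3.05]. Speed limits (rad/s): [2.79, 2.79, 3.14, 3.14, 3.14, 3.14, 3.14].

INTERFACE

Orientations are given as a unit quaternion [w, x, y, z].
In Python, from workcell import manip gives the robot as it stands.
- The arm moves only by the tool apply_moves, never from a script. Its argument "commands" is one flat list of numbers, 5 for each row, row after row: the closure in counts, from 0 (fully open) to 255 (shut), then the shift along the world's x, y, z as a fraction of full scale, then the turn about the world's z as a fraction of full scale. A call has 1 to 10 rows; each row is the pose to reach, as a shift and turn from the pose commanded when the call began; what a row does not reach only later rows make up. Full scale, the value 1, is 600 mm for a shift and 120 degrees for a turn. A row lasts 1/10 s, in which the tool goes at most 50 mm and 8.59 degrees, less where a joint would pass 70% of its speed; a pose out of reach is approached as far as the arm can. A call with a number of a shift or a turn outside -1 to 1 is refused whole. A call with a gripper value outside its range is refused whole. The fingers move at their own pace and stop on an object; "newtons" is the grip in N (left out, the last holds). Time passes only in rows, so rows that repeat a pose let the fingers close. It gives the time, the measured TCP pose, the force and the opening at its end, in the units of the state.
- manip.sense(): the state, without advancing time (a new reading comes with each control period).
- manip.get_image(name): name is "scene" or "top" or "wrist"; returns the picture (400x640x3 uint8, blue, green, red); there is no depth.
- manip.camera_model(name): a dict with "camera_matrix" (3x3 intrinsics, pixels), "D" ([k1, k2, p1, p2, k3] as OpenCV has them; the pictures are not rectified), "rvec" (rotation vector, rad) and "tvec" (3), from world to camera coordinates, as OpenCV has them. Camera axes: x right, y down, z forward; pixel columns grow to the right and rows downward; lengths in m; the calibration is good to about 2 mm. A picture is of the moment at which its call begins: read the wrist's pose just before it. camera_model takes no time and is no camera call; for the wrist camera it gives the pose at the moment of the call.
- manip.job_done(): hands the job in, once; it reports no verdict.
The state is a dict: "time": time; "joint_positions": joint angles; "dq": joint speeds; "joint_efforts": joint torques, N m; "tool_pos": TCP position; "tcp_rot": TCP orientation; "wrist_force": force on the tool from outside, world axes, zero at the start; "wrist_torque": the same for the moment, N m; "grip_width": finger opening in m.
Only numpy, scipy, OpenCV 4.12 (cv2) and the standard library are available. Lean on these libraries where they do the work, as an engineer would, in place of code of your own. Each camera call takes 0.05 s, during which the arm holds its last target.

## Working session

There is one attempt and no reset: what is moved stays moved. The work goes in short steps, Python scripts to look and compute and a tool call to move; the robot and the scene stay as the last step left them, time stands still between calls to the robot, and variables do not carry over. Pictures are saved under pics/ and viewed, and the job is handed in when it is done.

Besides the shell and the picture viewer there is one more tool, called after "Call:" as name(argument=value, ...) on one line, values as JSON. apply_moves: Moves the arm, as the interface text tells. Shift numbers are shares of 600 mm and turn numbers shares of 120 degrees, none past 1 either way. Its arguments: {"type":"object","properties":{"commands":{"type":"array"},"newtons":{"type":"number"}},"required":["commands"]}

```bash
mkdir -p pics; ls; python3 - <<'E'
from workcell import manip
import cv2
s=manip.sense();print(s, manip.grip_point_offset)
for n in("scene","top","wrist"):
    im=manip.get_image(n);cv2.imwrite(f"pics/{n}0.png",im)
    m=manip.camera_model(n);print(n,m)
E
```

```text
pics
{'time': 0.0, 'joint_positions': array([ 1.1572923 ,  0.31172978,  0.01397598,  1.51306291, -0.00439158,
        1.31918244, -0.02719684]), 'dq': array([-1.37521359e-03,  6.15477675e-04,  1.29723493e-03, -9.60521513e-05,
        9.72258827e-04,  3.19715827e-04, -1.01237548e-03]), 'joint_efforts': array([ 5.60101198e-04, -3.79907978e+01,  1.46543160e-01, -2.30588025e+01,
        1.22639083e-02,  1.36941019e-02, -2.49840707e-05]), 'tool_pos': array([ 0.19956536, -0.51173708,  0.23021641]), 'tcp_rot': array([ 0.13054223, -0.13091863,  0.69572637, -0.69410652]), 'wrist_force': array([ 0.56961534, -0.00816593, -0.46212806]), 'wrist_torque': array([0.04254271, 0.02266852, 0.02393273]), 'grip_width': 0.0855353050949681} 0.0187
scene {'camera_matrix': array([[389.48656074,   0.        , 326.80086708],
       [  0.        , 389.48656074, 199.80023463],
       [  0.        ,   0.        ,   1.        ]]), 'D': array([-0.01951028,  0.        ,  0.        ,  0.        ,  0.        ]), 'rvec': array([ 2.13998387,  0.81876007, -0.40618657]), 'tvec': array([-0.36751851, -0.17814805,  1.3889166 ])}
top {'camera_matrix': array([[397.55194723,   0.        , 326.82227692],
       [  0.        , 397.55194723, 199.83464557],
       [  0.        ,   0.        ,   1.        ]]), 'D': array([-0.04964436,  0.        ,  0.        ,  0.        ,  0.        ]), 'rvec': array([ 2.16769945, -2.16878064,  0.14557837]), 'tvec': array([-0.05444437,  0.55035736,  1.17755168])}
wrist {'camera_matrix': array([[324.44383412,   0.        , 320.45151481],
       [  0.        , 324.44383412, 199.87966718],
       [  0.        ,   0.        ,   1.        ]]), 'D': array([-0.04588697,  0.        ,  0.        ,  0.        ,  0.        ]), 'rvec': array([-2.39228397,  1.6327184 ,  0.24016782]), 'tvec': array([-0.54834743, -0.03678033,  0.37976513])}
```

View pics/scene0.png

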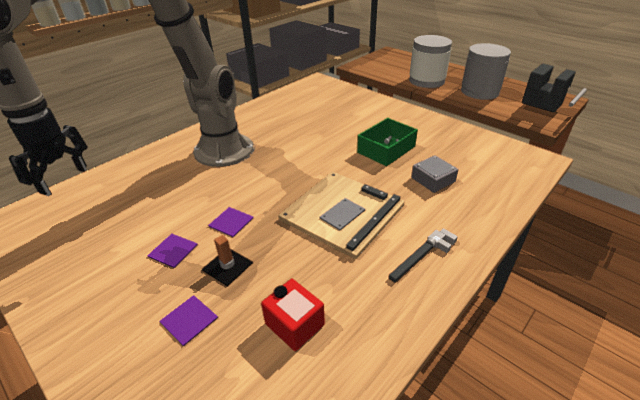

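View pics/top0.png

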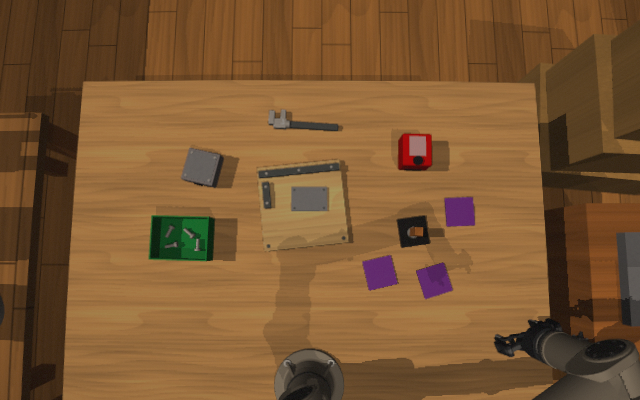

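View pics/wrist0.png

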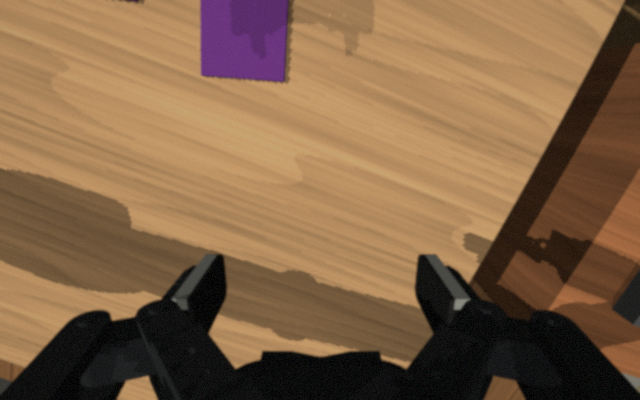

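The scene view shows the board (≈340,212) with the grey plate (≈343,213), the pusher on the black pad (≈227,262), and three purple pads. In the top view the long fence runs along row ≈170, the short stop is at (267,194), the plate at (310,199) and the black pad at (413,231). The candidates for the pad are black (413,231) and purple (460,211), (381,272) and (434,280). Only the black one carries the pusher and fits the description. I'll confirm it in an enlarged crop.

```bash
cat > h.py <<'E'
import numpy as np, cv2
from scipy.spatial.transform import Rotation as R
def ray(m,px):
    p=cv2.undistortPoints(np.array(px,float).reshape(-1,1,2),m["camera_matrix"],m["D"]).reshape(-1,2)
    Rm=cv2.Rodrigues(m["rvec"])[0]; C=-Rm.T@m["tvec"]
    d=np.c_[p,np.ones(len(p))]@Rm
    return C,d
def onz(m,px,z):
    C,d=ray(m,px); return C+d*((z-C[2])/d[:,2])[:,None]
def proj(m,P):
    return cv2.projectPoints(np.array(P,float).reshape(-1,3),m["rvec"],m["tvec"],m["camera_matrix"],m["D"])[0].reshape(-1,2)
E
python3 - <<'E'
import cv2
t=cv2.imread('pics/top0.png');s=cv2.imread('pics/scene0.png')
a=cv2.resize(t[150:260,250:360],None,fx=7,fy=5.4,interpolation=cv2.INTER_CUBIC)
a=cv2.resize(t[155:255,250:360],(770,700)[:1]+(600,)) if 0 else cv2.resize(t[155:255,252:352],(600,600),interpolation=cv2.INTER_CUBIC)
cv2.imwrite('pics/c_board.png',a)
b=cv2.resize(t[206:256,385:445],(480,400),interpolation=cv2.INTER_CUBIC)
c=cv2.resize(s[225:295,195:260],(371,400),interpolation=cv2.INTER_CUBIC)[:,:320]
cv2.imwrite('pics/c_pad.png',cv2.hconcat([b,c]))
E
```

```text
(no output)
```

View pics/c_board.png

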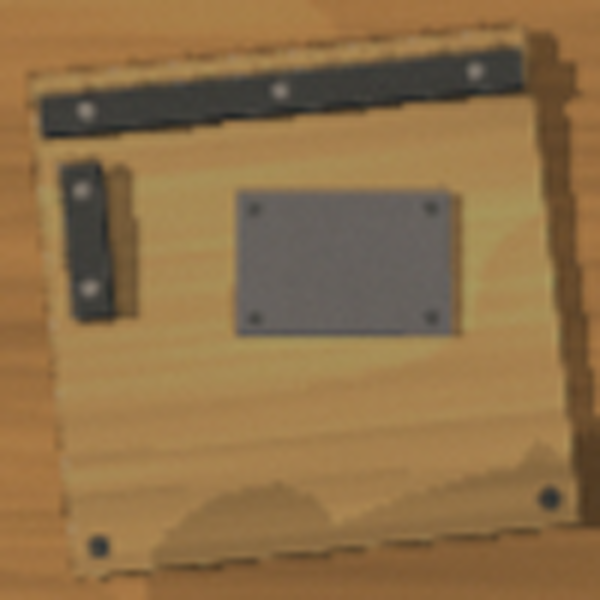

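View pics/c_pad.png

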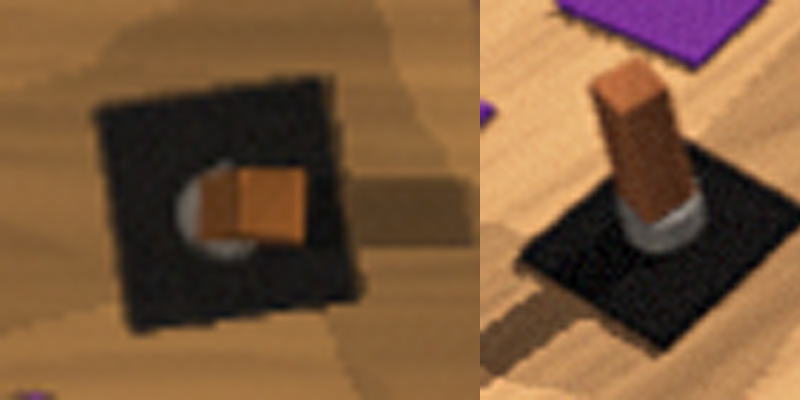

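```bash
cat > m0.py <<'E'
from h import *
from workcell import manip
t=cv2.imread('pics/top0.png'); m=manip.camera_model('top')
up=lambda c,x0,y0,k:np.array([(x0+(u+.5)/k-.5,y0+(v+.5)/k-.5) for u,v in c])
padc=onz(m,up([(97,105),(332,78),(360,297),(132,330)],385,206,8),.006)
ptop=onz(m,up([(238,167),(306,168),(304,243),(238,238)],385,206,8),.092)
board=onz(m,up([(30,78),(524,25),(580,522),(80,577)],252,155,6),.018)
plate=onz(m,up([(236,190),(450,190),(457,335),(236,335)],252,155,6),.024)
lf=onz(m,up([(42,137),(526,90)],252,155,6),.018) # face base edge approx
lft=onz(m,up([(40,96),(523,52)],252,155,6),.032)
ss=onz(m,up([(101,160),(115,318)],252,155,6),.032)
def show(n,q):
    q=np.array(q);print(n,'c',q[:,:2].mean(0).round(4))
    for i in range(len(q)):
        d=q[(i+1)%len(q)]-q[i];print('   ',q[i,:2].round(4),'len',round(np.hypot(*d[:2]),4),'ang',round(np.degrees(np.arctan2(d[1],d[0])),1))
for n in('padc','ptop','board','plate','lf','lft','ss'): show(n,eval(n))
# masks
hsv=cv2.cvtColor(t,cv2.COLOR_BGR2HSV)
g=((hsv[...,1]<60)&(hsv[...,2]>70)&(hsv[...,2]<140)).astype(np.uint8)
g[:150]=0;g[260:]=0;g[:,:285]=0;g[:,335:]=0
c=max(cv2.findContours(g,0,1)[0],key=cv2.contourArea);r=cv2.minAreaRect(c);print(r)
show('plate mask',onz(m,cv2.boxPoints(r),.024))
E
python3 m0.py
```

```text
padc c [ 0.4568 -0.3237]
    [ 0.4946 -0.2724] len 0.0931 ang -83.6
    [ 0.505  -0.3649] len 0.0855 ang -174.3
    [ 0.42   -0.3734] len 0.0901 ang 97.9
    [ 0.4076 -0.2841] len 0.0878 ang 7.7
ptop c [ 0.4527 -0.3184]
    [ 0.466  -0.3065] len 0.0248 ang -91.0
    [ 0.4656 -0.3313] len 0.0271 ang 176.8
    [ 0.4386 -0.3298] len 0.024 ang 85.5
    [ 0.4405 -0.3059] len 0.0256 ang -1.5
board c [0.5387 0.0209]
    [0.653  0.1633] len 0.2578 ang -83.7
    [ 0.6814 -0.0929] len 0.2589 ang -174.0
    [ 0.4239 -0.1201] len 0.2548 ang 96.2
    [0.3964 0.1332] len 0.2583 ang 6.7
plate c [ 5.561e-01 -4.000e-04]
    [0.5934 0.0556] len 0.1097 ang -89.9
    [ 0.5935 -0.0542] len 0.0748 ang -177.3
    [ 0.5188 -0.0577] len 0.1125 ang 90.0
    [0.5188 0.0549] len 0.0746 ang 0.5
lf c [0.6345 0.0313]
    [0.622  0.1565] len 0.2515 ang -84.3
    [ 0.647  -0.0938] len 0.2515 ang 95.7
lft c [0.6524 0.032 ]
    [0.6408 0.1557] len 0.2485 ang -84.6
    [ 0.6641 -0.0917] len 0.2485 ang 95.4
ss c [0.5671 0.1198]
    [0.6076 0.1239] len 0.0814 ang -174.1
    [0.5267 0.1156] len 0.0814 ang 5.9
((309.0, 198.5), (23.0, 34.0), 90.0)
plate mask c [ 5.556e-01 -2.000e-04]
    [0.5911 0.0522] len 0.1046 ang -90.0
    [ 0.5912 -0.0524] len 0.0711 ang 179.9
    [ 0.5201 -0.0523] len 0.1039 ang 90.0
    [0.5201 0.0516] len 0.071 ang 0.5
```

```bash
python3 - <<'E'
from h import *
from workcell import manip
s=manip.sense();w,x,y,z=s['tcp_rot'];M=R.from_quat([x,y,z,w]).as_matrix();print(M.round(3))
m=manip.camera_model('wrist');Rm=cv2.Rodrigues(m['rvec'])[0];C=-Rm.T@m['tvec'];print('cam',C,'rel tool',M.T@(C-s['tool_pos']),'opt axis in tool',M.T@Rm[2])
z=np.degrees(np.arctan2(M[1,2],M[0,2]));print('jaw ang',z)
E
```

```text
[[-0.932 -0.001  0.363]
 [-0.363  0.002 -0.932]
 [ 0.    -1.    -0.002]]
cam [ 0.26746042 -0.48548852  0.37286065] rel tool [-0.07278383 -0.14240973 -0.00020959] opt axis in tool [ 0.28341212  0.95899758 -0.00109522]
jaw ang -68.69252448437459
```

Call:
apply_moves(commands=[0, 0.4217, 0.3225, 0.03, -0.192, 0, 0.4217, 0.3225, 0.03, -0.192, 0, 0.4217, 0.3225, 0.03, -0.192, 0, 0.4217, 0.3225, 0.03, -0.192, 0, 0.4217, 0.3225, 0.03, -0.192, 0, 0.4217, 0.3225, 0.03, -0.192, 0, 0.4217, 0.3225, 0.03, -0.192, 0, 0.4217, 0.3225, 0.03, -0.192, 0, 0.4217, 0.3225, 0.03, -0.192], newtons=110)

```text
time: 1.05
tool_pos: [0.453, -0.3184, 0.2488]
tcp_rot: [-0.01, 0.01, 0.707, -0.707]
wrist_force: [-0.3, -0.1, -0.4]
grip_width: 0.0852
```

```bash
cat > w.py <<'E'
import sys,pickle
from h import *
from workcell import manip
n=sys.argv[1]
s=manip.sense();m=manip.camera_model('wrist');im=manip.get_image('wrist')
cv2.imwrite(f'pics/{n}.png',im);pickle.dump((s,m),open(f'pics/{n}.pkl','wb'))
print(s['time'],s['tool_pos'].round(4),s['wrist_force'].round(2),s['grip_width'])
E
python3 w.py w1; cat > pp.py <<'E'
E
```

```text
1.05 [ 0.453  -0.3184  0.2488] [-0.29 -0.14 -0.4 ] 0.08522497710981168
```

View pics/w1.png

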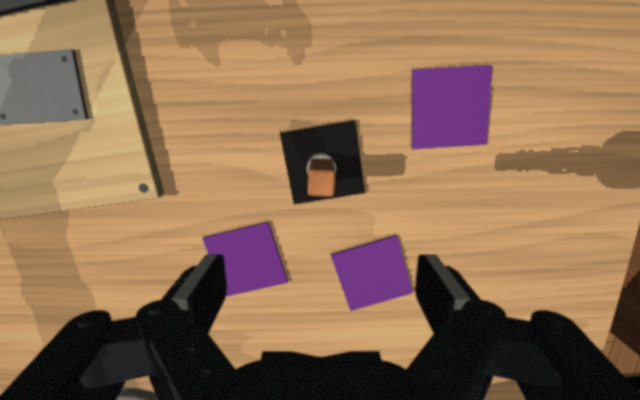

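The wrist picture shows the black pad (corners ≈(280,131), (357,120), (366,192), (294,203)) with the pusher's top at ≈(321,184).

```bash
python3 - <<'E'
from h import *
import pickle
s,m=pickle.load(open('pics/w1.pkl','rb'));im=cv2.imread('pics/w1.png')
hsv=cv2.cvtColor(im,cv2.COLOR_BGR2HSV)
blk=(hsv[...,2]<45).astype(np.uint8);blk[:105]=0;blk[215:]=0;blk[:,:270]=0;blk[:,375:]=0
c=max(cv2.findContours(blk,0,1)[0],key=cv2.contourArea);r=cv2.minAreaRect(c);q=onz(m,cv2.boxPoints(r),.006);print('pad',r,q.mean(0),np.linalg.norm(np.diff(q,axis=0),axis=1), np.degrees(np.arctan2(*(q[1]-q[0])[1::-1])))
o=((hsv[...,0]<16)&(hsv[...,1]>110)&(hsv[...,2]>130)).astype(np.uint8);o[:160]=0;o[205:]=0;o[:,:295]=0;o[:,345:]=0
c=max(cv2.findContours(o,0,1)[0],key=cv2.contourArea);r=cv2.minAreaRect(c);q=onz(m,cv2.boxPoints(r),.092);print('top',r,q.mean(0),np.linalg.norm(np.diff(q,axis=0),axis=1),np.degrees(np.arctan2(*(q[1]-q[0])[1::-1])))
cv2.imwrite('pics/w1c.png',cv2.resize(im[115:210,270:375],(630,570),interpolation=cv2.INTER_CUBIC))
E
```

```text
pad ((323.1351318359375, 161.81080627441406), (71.0203628540039, 73.97954559326172), 80.53767395019531) [ 0.45742309 -0.32080695  0.006     ] [0.08609393 0.08559415 0.09141247] -82.29344342153685
top ((320.5, 182.5), (25.0, 25.0), 90.0) [ 0.45383823 -0.31767274  0.092     ] [0.02341451 0.0243224  0.02394028] -91.56465428413273
```

View pics/w1c.png

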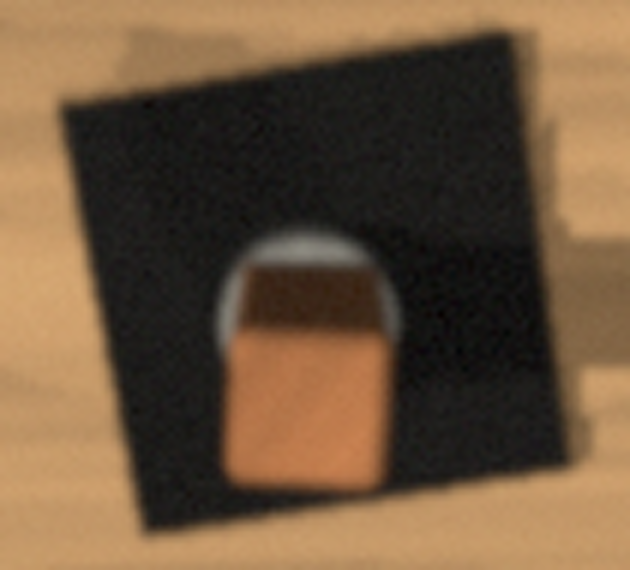

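Call:
apply_moves(commands=[0, 0.001, 0.0007, -0.3613, 0, 0, 0.001, 0.0007, -0.3613, 0, 0, 0.001, 0.0007, -0.3613, 0, 0, 0.001, 0.0007, -0.3613, 0, 0, 0.001, 0.0007, -0.3613, 0, 0, 0.001, 0.0007, -0.3613, 0, 0, 0.001, 0.0007, -0.3613, 0])

```text
time: 1.8
tool_pos: [0.4528, -0.3203, 0.0331]
tcp_rot: [0.012, -0.012, -0.707, 0.707]
wrist_force: [0.3, -0.1, 0.2]
grip_width: 0.0857
```

Call:
apply_moves(commands=[150, 0, 0, 0, 0, 255, 0, 0, 0, 0, 255, 0, 0, 0, 0, 255, 0, 0, 0, 0, 255, 0, 0, 0, 0, 255, 0, 0, 0, 0, 255, 0, 0, 0, 0, 255, 0, 0, 0, 0])

```text
time: 2.6
tool_pos: [0.4542, -0.319, 0.0336]
tcp_rot: [0.01, -0.011, -0.707, 0.707]
wrist_force: [-1.5, -0.4, 6.2]
grip_width: 0.0246
```

Call:
apply_moves(commands=[255, 0, 0, 0.1, 0, 255, 0, 0, 0.2, 0, 255, 0, 0, 0.2, 0, 255, 0, 0, 0.2, 0, 255, 0, 0, 0.2, 0, 255, 0, 0, 0.2, 0])

```text
time: 3.2
tool_pos: [0.4517, -0.3174, 0.1499]
tcp_rot: [-0.012, 0.009, 0.708, -0.706]
wrist_force: [0.2, 1.2, -2.6]
grip_width: 0.0248
```

```bash
python3 w.py w2; python3 - <<'E'
from h import *
from workcell import manip
im=manip.get_image('scene');cv2.imwrite('pics/s2.png',im[100:320,150:450].repeat(2,0).repeat(2,1))
print(manip.sense()['joint_positions'].round(2))
E
```

```text
3.2 [ 0.4517 -0.3174  0.1499] [ 0.18  1.15 -2.59] 0.024829865903021452
[ 0.66  0.38 -0.1   1.62  0.04  1.15 -1.05]
```

View pics/w2.png

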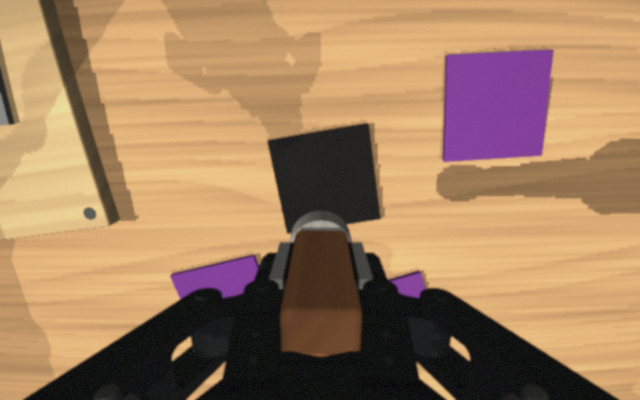

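View pics/s2.png

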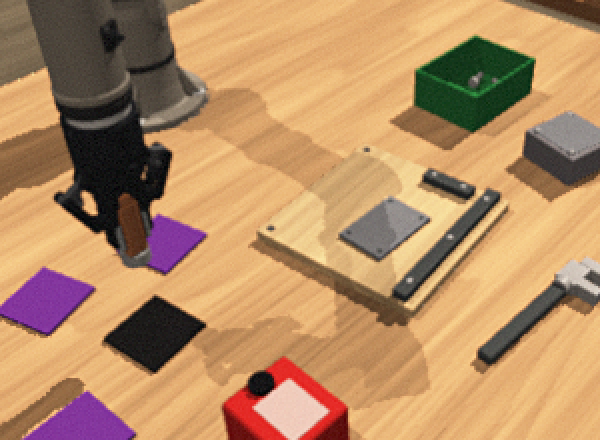

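Call:
apply_moves(commands=[255, 0.0273, 0.5083, 0.2, 0, 255, 0.0273, 0.5083, 0.2, 0, 255, 0.0273, 0.5083, 0.2, 0, 255, 0.0273, 0.5083, 0.2, 0, 255, 0.0273, 0.5083, 0.2, 0, 255, 0.0273, 0.5083, 0.2, 0, 255, 0.0273, 0.5083, 0.2, 0, 255, 0.0273, 0.5083, 0.2, 0, 255, 0.0273, 0.5083, 0.2, 0])

```text
time: 4.2
tool_pos: [0.4694, -0.0133, 0.2716]
tcp_rot: [0.011, -0.01, -0.707, 0.707]
wrist_force: [-0.2, -1.2, -2.0]
grip_width: 0.0246
```

```bash
python3 w.py w3
```

```text
4.2 [ 0.4694 -0.0133  0.2716] [-0.17 -1.16 -2.01] 0.02462337254768489
```

View pics/w3.png

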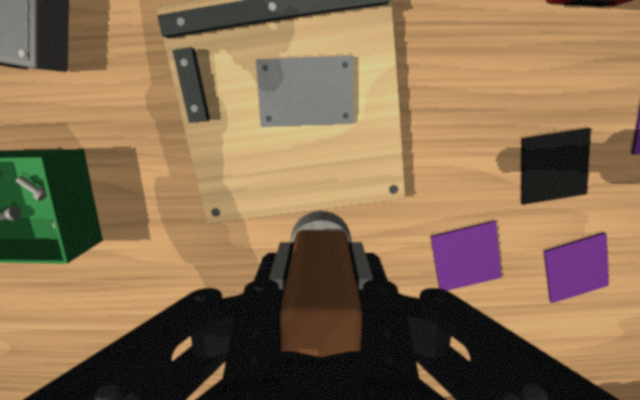

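```bash
python3 - <<'E'
import cv2
im=cv2.imread('pics/w3.png');cv2.imwrite('pics/w3c.png',cv2.resize(im[0:140,150:350+0],(800,560),interpolation=cv2.INTER_CUBIC))
E
```

```text
(no output)
```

View pics/w3c.png

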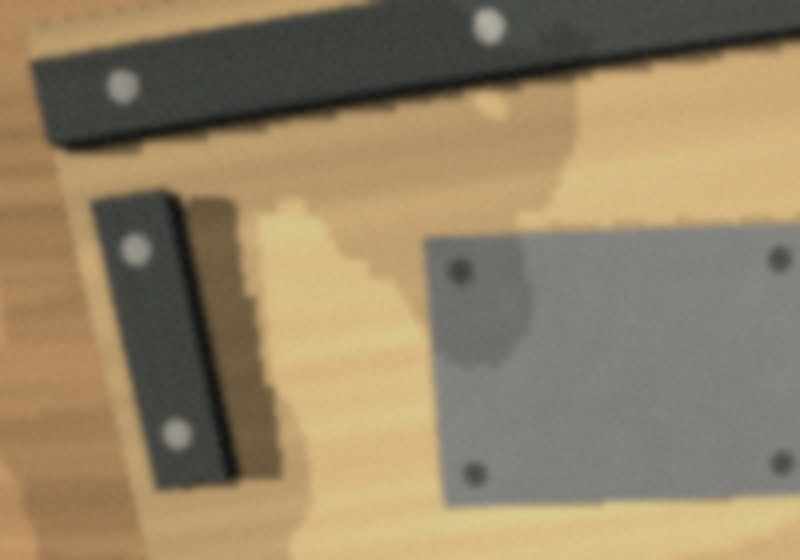

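```bash
cat > jig.py <<'E'
from h import *
# jig frame (updated)
E
python3 - <<'E'
from h import *
import pickle
s,m=pickle.load(open('pics/w3.pkl','rb'));im=cv2.imread('pics/w3.png')
f=lambda c:[(150+(u+.5)/4-.5,(v+.5)/4-.5) for u,v in c]
def an(q):d=q[1]-q[0];return np.degrees(np.arctan2(d[1],d[0])),np.hypot(*d[:2])
lf=onz(m,f([(70,150),(800,39)]),.018);print('lf',lf[:,:2],an(lf))
ss=onz(m,f([(184,195),(238,480)]),.018);print('ss',ss[:,:2],an(ss))
hsv=cv2.cvtColor(im,cv2.COLOR_BGR2HSV)
g=((hsv[...,1]<40)&(hsv[...,2]>85)&(hsv[...,2]<170)).astype(np.uint8)
g[:50]=0;g[132:]=0;g[:,:245]=0;g[:,365:]=0
g=cv2.morphologyEx(g,cv2.MORPH_CLOSE,np.ones((7,7)))
c=max(cv2.findContours(g,0,1)[0],key=cv2.contourArea);r=cv2.minAreaRect(c);P=cv2.approxPolyDP(c,6,True).reshape(-1,2);print(P.tolist())
q=onz(m,P,.024);print(q[:,:2].round(4).tolist(),q.mean(0)[:2])
for i in range(len(q)):print(an([q[i],q[(i+1)%len(q)]]))
b=onz(m,[(391.5,189),(215,211.5)],.018);print('screws',b[:,:2],an(b))
E
```

```text
lf [[ 0.62111041  0.15659882]
 [ 0.6419724  -0.04947558]] (np.float64(-84.21934360947755), np.float64(0.207127692190662))
ss [[0.60774414 0.12534814]
 [0.52815325 0.11891673]] (np.float64(-175.3801997985834), np.float64(0.07985031749103352))
[[352, 57], [257, 60], [262, 125], [352, 122]]
[[0.5918, -0.0513], [0.5918, 0.0552], [0.5201, 0.0549], [0.5205, -0.0511]] [0.55606559 0.00193557]
(np.float64(89.99224417380384), np.float64(0.1064963434748848))
(np.float64(-179.7264598362094), np.float64(0.07175297425585556))
(np.float64(-89.77170612577329), np.float64(0.10593101630432236))
(np.float64(-0.1796477240509002), np.float64(0.07131601236689034))
screws [[ 0.43626269 -0.1014706 ]
 [ 0.41249068  0.12548069]] (np.float64(95.97964118500651), np.float64(0.22819289220285796))
```

Call:
apply_moves(commands=[255, 0.028, 0.0018, -0.3667, 0, 255, 0.028, 0.0018, -0.3667, 0, 255, 0.028, 0.0018, -0.3667, 0, 255, 0.028, 0.0018, -0.3667, 0, 255, 0.028, 0.0018, -0.3667, 0, 255, 0.028, 0.0018, -0.3667, 0, 255, 0.028, 0.0018, -0.3667, 0, 255, 0.028, 0.0018, -0.3667, 0])

```text
time: 5.05
tool_pos: [0.4877, -0.0133, 0.0536]
tcp_rot: [0.01, -0.012, -0.707, 0.707]
wrist_force: [-1.0, -1.6, -1.5]
grip_width: 0.0245
```

```bash
python3 w.py w4
```

```text
5.05 [ 0.4877 -0.0133  0.0536] [-1.05 -1.62 -1.46] 0.024517076740814037
```

View pics/w4.png

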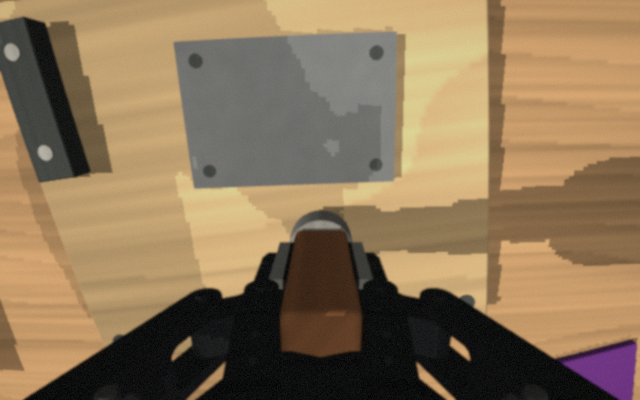

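Call:
apply_moves(commands=[255, 0, 0, -0.005, 0, 255, 0, 0, -0.0095, 0, 255, 0, 0, -0.0095, 0, 255, 0, 0, -0.0095, 0])

```text
time: 5.5
tool_pos: [0.4866, -0.0124, 0.0469]
tcp_rot: [0.011, -0.011, -0.707, 0.707]
wrist_force: [1.0, 0.0, -1.3]
grip_width: 0.0251
```

Call:
apply_moves(commands=[255, 0, 0, -0.0017, 0, 255, 0, 0, -0.0017, 0, 255, 0, 0, -0.0017, 0])

```text
time: 5.8
tool_pos: [0.4866, -0.0124, 0.0458]
tcp_rot: [0.011, -0.011, -0.707, 0.707]
wrist_force: [0.3, -0.0, -2.0]
grip_width: 0.025
```

Call:
apply_moves(commands=[255, 0, 0, -0.0013, 0, 255, 0, 0, -0.0013, 0, 255, 0, 0, -0.0013, 0])

```text
time: 6.1
tool_pos: [0.4868, -0.0124, 0.0452]
tcp_rot: [0.011, -0.011, -0.707, 0.707]
wrist_force: [0.2, -0.3, 0.6]
grip_width: 0.0249
```

Call:
apply_moves(commands=[255, 0, 0, -0.0008, 0, 255, 0, 0, -0.0008, 0, 255, 0, 0, -0.0008, 0])

```text
time: 6.4
tool_pos: [0.4868, -0.0124, 0.0451]
tcp_rot: [0.011, -0.011, -0.707, 0.707]
wrist_force: [-2.4, -0.0, 5.1]
grip_width: 0.0248
```

Call:
apply_moves(commands=[255, 0, 0, 0.004, 0, 255, 0, 0, 0.004, 0, 255, 0.0066, 0.0007, 0.004, 0, 255, 0.0133, 0.0014, 0.004, 0, 255, 0.02, 0.0021, 0.004, 0, 255, 0.02, 0.0021, 0.004, 0, 255, 0.02, 0.0021, 0.004, 0])

```text
time: 7.1
tool_pos: [0.4987, -0.0111, 0.0468]
tcp_rot: [-0.011, 0.011, 0.707, -0.707]
wrist_force: [0.0, -0.5, -1.1]
grip_width: 0.0249
```

Call:
apply_moves(commands=[255, 0.005, 0.0005, 0, 0, 255, 0.01, 0.001, 0, 0, 255, 0.015, 0.0015, 0, 0, 255, 0.02, 0.002, 0, 0, 255, 0.025, 0.0026, 0, 0, 255, 0.03, 0.0031, 0, 0, 255, 0.035, 0.0036, 0, 0, 255, 0.035, 0.0036, 0, 0])

```text
time: 7.9
tool_pos: [0.5204, -0.0089, 0.047]
tcp_rot: [-0.01, 0.011, 0.707, -0.707]
wrist_force: [0.1, -0.9, -0.8]
grip_width: 0.0249
```

```bash
python3 w.py w5
```

```text
7.9 [ 0.5204 -0.0089  0.047 ] [ 0.15 -0.86 -0.83] 0.024941202183837666
```

View pics/w5.png

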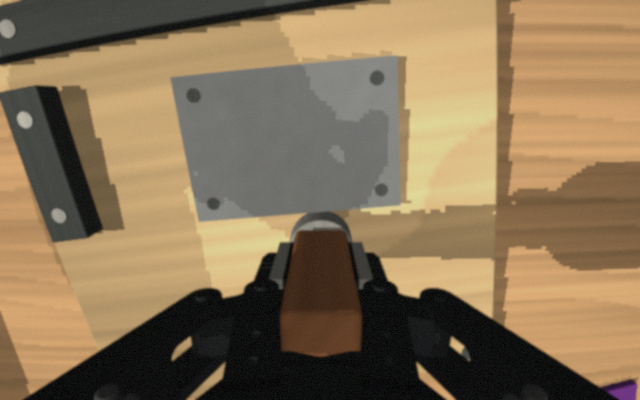

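Call:
apply_moves(commands=[255, 0.005, 0.0005, 0, 0, 255, 0.01, 0.001, 0, 0, 255, 0.015, 0.0015, 0, 0, 255, 0.02, 0.002, 0, 0, 255, 0.025, 0.0026, 0, 0, 255, 0.03, 0.0031, 0, 0, 255, 0.03, 0.0031, 0, 0, 255, 0.03, 0.0031, 0, 0])

```text
time: 8.75
tool_pos: [0.538, -0.007, 0.047]
tcp_rot: [-0.01, 0.011, 0.707, -0.707]
wrist_force: [-0.8, 0.5, -2.5]
grip_width: 0.0249
```

```bash
python3 w.py w6
```

```text
8.75 [ 0.538 -0.007  0.047] [-0.76  0.55 -2.55] 0.024933520646270753
```

View pics/w6.png

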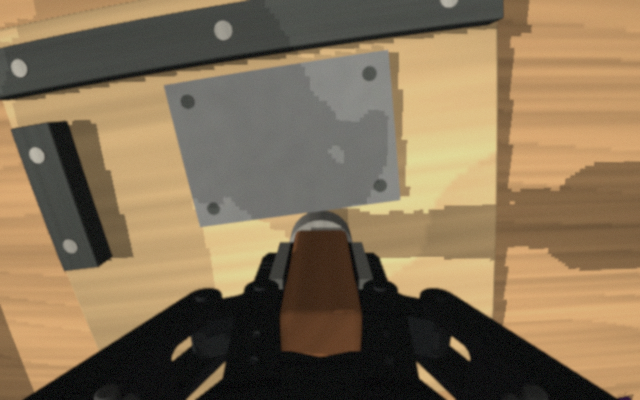

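Call:
apply_moves(commands=[255, 0.0025, 0.0003, 0, 0, 255, 0.005, 0.0005, 0, 0, 255, 0.005, 0.0005, 0, 0])

```text
time: 9.1
tool_pos: [0.5408, -0.0069, 0.0469]
tcp_rot: [0.011, -0.011, -0.707, 0.707]
wrist_force: [0.3, 0.7, -1.8]
grip_width: 0.0249
```

Call:
apply_moves(commands=[255, 0.0017, 0.0002, 0, 0, 255, 0.0017, 0.0002, 0, 0])

```text
time: 9.3
tool_pos: [0.5417, -0.0068, 0.0469]
tcp_rot: [0.011, -0.011, -0.707, 0.707]
wrist_force: [-0.7, 0.1, -1.2]
grip_width: 0.0246
```

Call:
apply_moves(commands=[255, 0.0017, 0.0002, 0, 0, 255, 0.0017, 0.0002, 0, 0])

```text
time: 9.5
tool_pos: [0.5428, -0.0066, 0.0469]
tcp_rot: [0.011, -0.011, -0.707, 0.707]
wrist_force: [0.2, 0.1, -1.7]
grip_width: 0.0247
```

Call:
apply_moves(commands=[255, 0.0017, 0.0002, 0, 0, 255, 0.0017, 0.0002, 0, 0])

```text
time: 9.7
tool_pos: [0.5438, -0.0065, 0.0469]
tcp_rot: [-0.011, 0.011, 0.707, -0.707]
wrist_force: [-1.3, -0.1, -1.5]
grip_width: 0.0247
```

Call:
apply_moves(commands=[255, 0.0013, 0.0001, 0, 0, 255, 0.0013, 0.0001, 0, 0])

```text
time: 9.9
tool_pos: [0.544, -0.0063, 0.0468]
tcp_rot: [-0.011, 0.01, 0.707, -0.707]
wrist_force: [-1.8, -0.2, -1.5]
grip_width: 0.025
```

Call:
apply_moves(commands=[255, 0.0013, 0.0001, 0, 0, 255, 0.0013, 0.0001, 0, 0])

```text
time: 10.1
tool_pos: [0.5448, -0.0061, 0.0467]
tcp_rot: [-0.011, 0.01, 0.707, -0.707]
wrist_force: [-1.6, 0.4, -1.7]
grip_width: 0.025
```

```bash
python3 w.py w7
```

```text
10.1 [ 0.5448 -0.0061  0.0467] [-1.63  0.43 -1.68] 0.02497901331731756
```

View pics/w7.png

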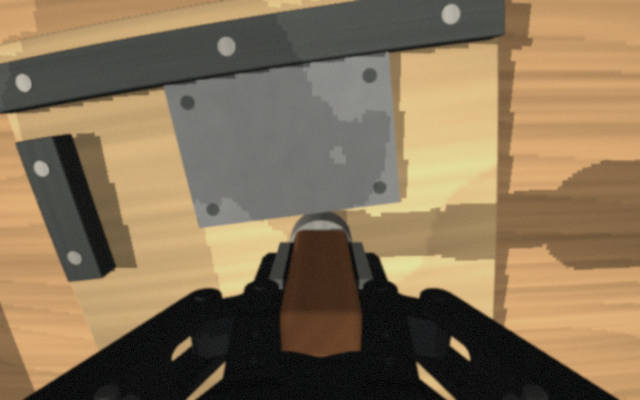

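The plate's upper edge (165,86)→(390,53) is now almost on the fence face. I'll keep going in sub-millimetre steps until I feel about 5 N.

Call:
apply_moves(commands=[255, 0.001, 0.0001, 0, 0, 255, 0.001, 0.0001, 0, 0])

```text
time: 10.35
tool_pos: [0.5449, -0.0062, 0.0466]
tcp_rot: [-0.011, 0.01, 0.707, -0.707]
wrist_force: [-4.7, 0.6, -0.9]
grip_width: 0.025
```

Call:
apply_moves(commands=[255, 0.001, 0.0001, 0, 0, 255, 0.001, 0.0001, 0, 0])

```text
time: 10.55
tool_pos: [0.5451, -0.0062, 0.0465]
tcp_rot: [0.012, -0.01, -0.707, 0.707]
wrist_force: [-5.1, -0.1, -0.1]
grip_width: 0.0251
```

Call:
apply_moves(commands=[255, 0.0008, 0.0001, 0, 0, 255, 0.0008, 0.0001, 0, 0])

```text
time: 10.75
tool_pos: [0.5451, -0.0063, 0.0464]
tcp_rot: [0.012, -0.009, -0.707, 0.707]
wrist_force: [-7.0, -0.1, 0.4]
grip_width: 0.0249
```

Call:
apply_moves(commands=[255, -0.008, -0.0008, 0, 0, 255, -0.025, -0.0026, 0, 0, 255, -0.05, -0.0052, 0.03, 0, 255, -0.07, -0.0072, 0.08, 0, 255, -0.07, -0.0072, 0.08, 0, 255, -0.07, -0.0072, 0.08, 0])

```text
time: 11.35
tool_pos: [0.5063, -0.0109, 0.096]
tcp_rot: [0.009, -0.012, -0.707, 0.707]
wrist_force: [0.0, 0.6, -2.2]
grip_width: 0.0249
```

```bash
python3 w.py w8; python3 -c "
import cv2
im=cv2.imread('pics/w8.png');cv2.imwrite('pics/w8c.png',cv2.resize(im[0:200,100:420],(800,500),interpolation=cv2.INTER_CUBIC))"
```

```text
11.35 [ 0.5063 -0.0109  0.096 ] [ 0.04  0.61 -2.18] 0.024917793321244244
```

View pics/w8c.png

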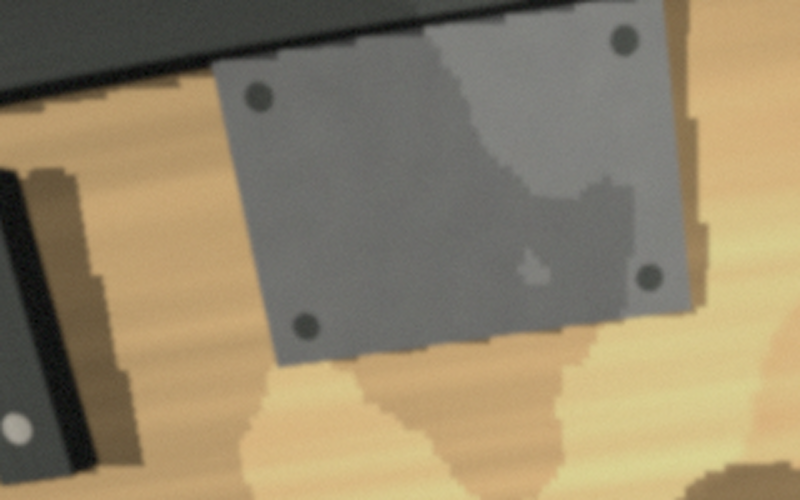

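The plate lies flush along the long fence. Next I'll measure its corners.

```bash
python3 - <<'E'
from h import *
import pickle
s,m=pickle.load(open('pics/w8.pkl','rb'))
f=lambda c:[(100+(u+.5)/2.5-.5,(v+.5)/2.5-.5) for u,v in c]
q=onz(m,f([(213,65),(662,0),(692,310),(278,366)]),.024)[:,:2]
a=np.radians(5.9);J=np.array([[np.cos(a),np.sin(a)],[-np.sin(a),np.cos(a)]])
print(q,q.mean(0));print('XY',(q@J.T).round(4).tolist(),(q.mean(0)@J.T))
for i in range(4):d=q[(i+1)%4]-q[i];print(np.hypot(*d),np.degrees(np.arctan2(d[1],d[0])))
st=onz(m,f([(18,172),(97,465)]),.018)[:,:2];print(st@J.T)
fe=onz(m,f([(0,104),(213,70)]),.018)[:,:2];print(fe@J.T)
E
```

```text
[[ 0.62848105  0.0685894 ]
 [ 0.63875844 -0.04035846]
 [ 0.56604163 -0.04831453]
 [ 0.55498373  0.06088742]] [0.59706621 0.01020096]
XY [[0.6322, 0.0036], [0.6312, -0.1058], [0.5581, -0.1062], [0.5583, 0.0035]] [ 0.59495203 -0.05122703]
0.10943153039921553 -84.61105944953917
0.07315075320996137 -173.75600791698443
0.10976038075460058 95.78211861296634
0.07389976849845485 5.982345108318465
[[0.61694744 0.06281835]
 [0.53773095 0.06355962]]
[[0.63370877 0.06282986]
 [0.63269865 0.00599658]]
```

Call:
apply_moves(commands=[255, 0.1528, -0.1067, 0, 0, 255, 0.1528, -0.1067, 0, 0, 255, 0.1528, -0.1067, 0, 0, 255, 0.1528, -0.1067, 0, 0, 255, 0.1528, -0.1067, -0.04, 0, 255, 0.1528, -0.1067, -0.07, 0, 255, 0.1528, -0.1067, -0.08, 0, 255, 0.1528, -0.1067, -0.08, 0, 255, 0.1528, -0.1067, -0.08, 0])

```text
time: 12.3
tool_pos: [0.5962, -0.0736, 0.0467]
tcp_rot: [-0.011, 0.01, 0.707, -0.707]
wrist_force: [0.6, 0.4, -1.9]
grip_width: 0.0251
```

```bash
python3 w.py w9;python3 -c "
from workcell import manip
import cv2
cv2.imwrite('pics/s9.png',cv2.resize(manip.get_image('scene')[150:270,250:430],(720,480),interpolation=cv2.INTER_CUBIC))"
```

```text
12.3 [ 0.5962 -0.0736  0.0467] [ 0.58  0.39 -1.87] 0.025074446680363276
```

View pics/w9.png

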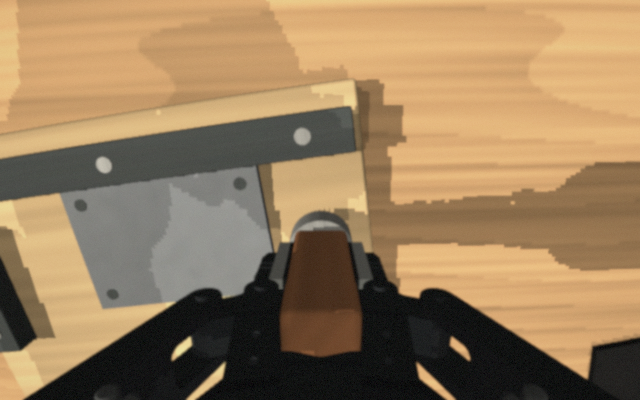

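View pics/s9.png

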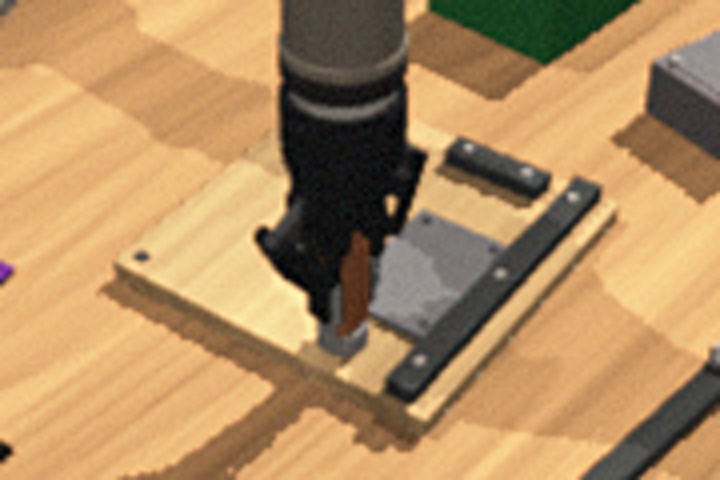

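Call:
apply_moves(commands=[255, -0.001, 0.009, 0, 0, 255, -0.0019, 0.0182, 0, 0, 255, -0.0023, 0.0232, 0, 0, 255, -0.0027, 0.0282, 0, 0, 255, -0.0031, 0.0332, 0, 0, 255, -0.0035, 0.0382, 0, 0, 255, -0.0039, 0.0432, 0, 0, 255, -0.0039, 0.0432, 0, 0])

```text
time: 13.2
tool_pos: [0.5942, -0.0477, 0.0469]
tcp_rot: [-0.01, 0.01, 0.707, -0.707]
wrist_force: [0.6, -0.0, -1.6]
grip_width: 0.0248
```

Call:
apply_moves(commands=[255, -0.0004, 0.005, 0, 0, 255, -0.0008, 0.01, 0, 0, 255, -0.0012, 0.015, 0, 0, 255, -0.0016, 0.02, 0, 0, 255, -0.002, 0.025, 0, 0, 255, -0.002, 0.025, 0, 0])

```text
time: 13.8
tool_pos: [0.5931, -0.0325, 0.0469]
tcp_rot: [-0.01, 0.01, 0.707, -0.707]
wrist_force: [-0.1, -0.5, -1.8]
grip_width: 0.025
```

```bash
python3 w.py w10
```

```text
13.8 [ 0.5931 -0.0325  0.0469] [-0.14 -0.48 -1.85] 0.02502201820518236
```

View pics/w10.png

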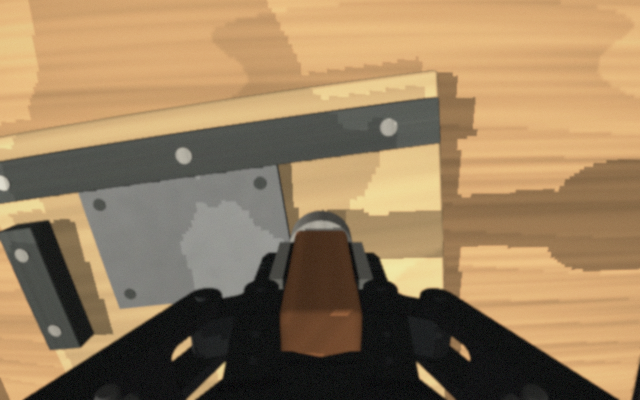

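Call:
apply_moves(commands=[255, -0.0004, 0.005, 0, 0, 255, -0.0008, 0.01, 0, 0, 255, -0.0012, 0.015, 0, 0, 255, -0.0016, 0.02, 0, 0, 255, -0.002, 0.025, 0, 0, 255, -0.0024, 0.03, 0, 0, 255, -0.0028, 0.035, 0, 0, 255, -0.003, 0.038, 0, 0, 255, -0.003, 0.038, 0, 0])

```text
time: 14.75
tool_pos: [0.5913, -0.01, 0.0469]
tcp_rot: [-0.01, 0.01, 0.707, -0.707]
wrist_force: [-0.6, 0.3, -1.3]
grip_width: 0.025
```

```bash
python3 w.py w11
```

```text
14.75 [ 0.5913 -0.01    0.0469] [-0.63  0.29 -1.27] 0.024974997471453417
```

View pics/w11.png

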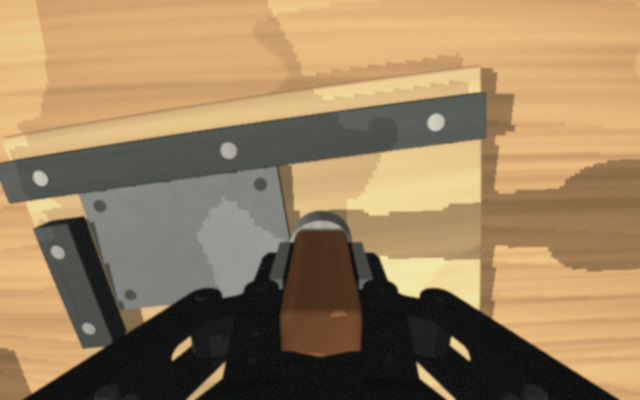

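Call:
apply_moves(commands=[255, -0.0002, 0.0025, 0, 0, 255, -0.0003, 0.0042, 0, 0, 255, -0.0003, 0.0042, 0, 0])

```text
time: 15.1
tool_pos: [0.5912, -0.0082, 0.0469]
tcp_rot: [-0.011, 0.011, 0.707, -0.707]
wrist_force: [-0.5, -0.3, -1.2]
grip_width: 0.0246
```

Call:
apply_moves(commands=[255, -0.0001, 0.0017, 0, 0, 255, -0.0001, 0.0017, 0, 0])

```text
time: 15.3
tool_pos: [0.5911, -0.0073, 0.0469]
tcp_rot: [0.011, -0.011, -0.707, 0.707]
wrist_force: [-0.1, -1.0, -2.1]
grip_width: 0.025
```

Call:
apply_moves(commands=[255, -0.0001, 0.0017, 0, 0, 255, -0.0001, 0.0017, 0, 0])

```text
time: 15.5
tool_pos: [0.591, -0.0061, 0.047]
tcp_rot: [-0.011, 0.011, 0.707, -0.707]
wrist_force: [-0.5, -0.6, -1.5]
grip_width: 0.0247
```

Call:
apply_moves(commands=[255, -0.0001, 0.0013, 0, 0, 255, -0.0001, 0.0013, 0, 0])

```text
time: 15.7
tool_pos: [0.5909, -0.0053, 0.0469]
tcp_rot: [-0.011, 0.011, 0.707, -0.707]
wrist_force: [0.6, 0.2, -1.3]
grip_width: 0.0253
```

Call:
apply_moves(commands=[255, -0.0001, 0.0013, 0, 0, 255, -0.0001, 0.0013, 0, 0])

```text
time: 15.9
tool_pos: [0.5909, -0.0047, 0.0469]
tcp_rot: [0.011, -0.011, -0.707, 0.707]
wrist_force: [0.1, 0.3, -2.1]
grip_width: 0.0249
```

Call:
apply_moves(commands=[255, -0.0001, 0.0013, 0, 0, 255, -0.0001, 0.0013, 0, 0])

```text
time: 16.1
tool_pos: [0.5908, -0.0046, 0.0469]
tcp_rot: [0.011, -0.011, -0.707, 0.707]
wrist_force: [-0.4, -1.5, -1.9]
grip_width: 0.0249
```

Call:
apply_moves(commands=[255, -0.0001, 0.0013, 0, 0, 255, -0.0001, 0.0013, 0, 0])

```text
time: 16.3
tool_pos: [0.5908, -0.0045, 0.0469]
tcp_rot: [0.011, -0.011, -0.706, 0.708]
wrist_force: [0.6, -2.8, -1.3]
grip_width: 0.025
```

Contact is starting; the TCP has stalled and the force is rising. I'll look before building it up.

Call:
apply_moves(commands=[255, -0.0001, 0.0013, 0, 0, 255, -0.0001, 0.0013, 0, 0])

```text
time: 16.5
tool_pos: [0.5908, -0.0044, 0.047]
tcp_rot: [0.011, -0.011, -0.706, 0.708]
wrist_force: [-0.3, -4.7, -0.5]
grip_width: 0.0246
```

Call:
apply_moves(commands=[255, -0.0001, 0.0013, 0, 0, 255, -0.0001, 0.0013, 0, 0])

```text
time: 16.7
tool_pos: [0.5908, -0.0043, 0.047]
tcp_rot: [0.011, -0.011, -0.706, 0.708]
wrist_force: [0.5, -6.5, -1.6]
grip_width: 0.025
```

```bash
python3 w.py w12
```

```text
16.7 [ 0.5908 -0.0043  0.047 ] [ 0.49 -6.53 -1.58] 0.02503548157452895
```

View pics/w12.png

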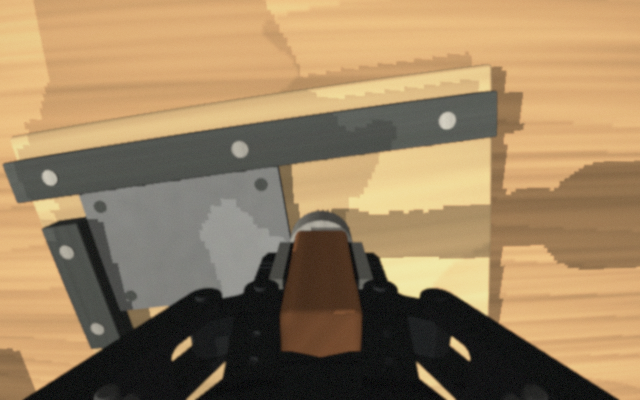

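Call:
apply_moves(commands=[255, 0.0009, -0.0083, 0, 0, 255, 0.0026, -0.0249, 0, 0, 255, 0.0052, -0.05, 0.02, 0, 255, 0.0052, -0.06, 0.1, 0, 255, -0.08, -0.06, 0.15, 0, 255, -0.16, -0.03, 0.15, 0, 255, -0.18, 0, 0.15, 0, 255, -0.18, 0.03, 0.15, 0, 255, -0.18, 0.03, 0.15, 0, 255, -0.18, 0.03, 0.15, 0])

```text
time: 17.75
tool_pos: [0.4831, 0.0166, 0.1372]
tcp_rot: [-0.01, 0.011, 0.707, -0.707]
wrist_force: [0.7, -0.3, -1.0]
grip_width: 0.0248
```

```bash
python3 w.py w13; python3 -c "
import cv2
im=cv2.imread('pics/w13.png');cv2.imwrite('pics/w13c.png',cv2.resize(im[0:200,200:420],(660,600),interpolation=cv2.INTER_CUBIC))"
```

```text
17.75 [0.4831 0.0166 0.1372] [ 0.69 -0.35 -0.98] 0.02476366129728711
```

View pics/w13.png

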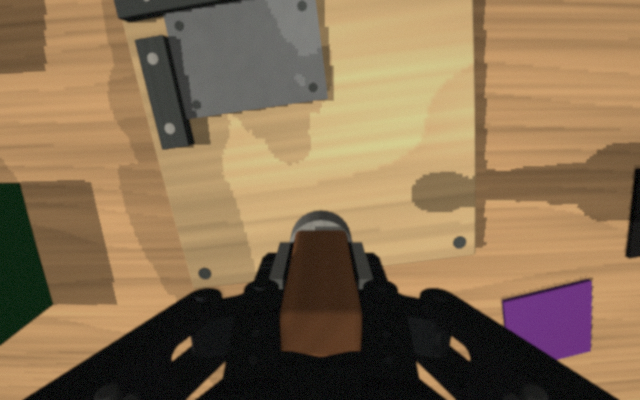

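View pics/w13c.png

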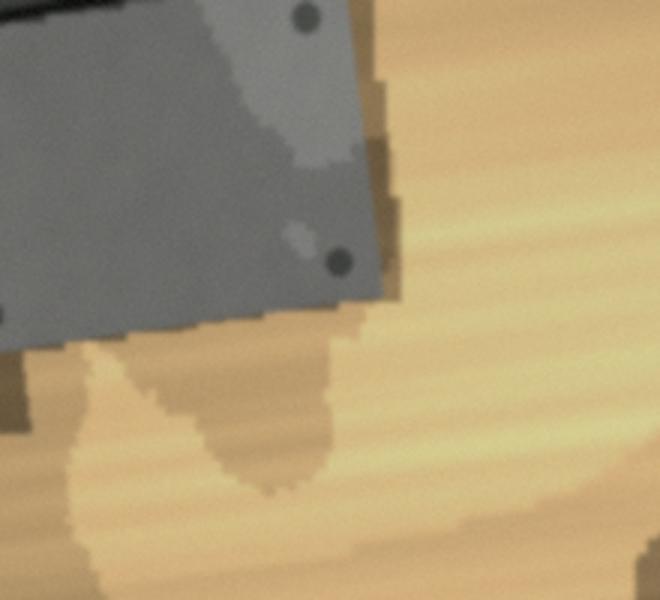

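Call:
apply_moves(commands=[255, 0.08, 0.1, 0.08, 0, 255, 0.1, 0.12, 0.08, 0, 255, 0.1, 0.12, 0.08, 0, 255, 0.1, 0.12, 0.08, 0])

```text
time: 18.2
tool_pos: [0.5443, 0.0893, 0.1852]
tcp_rot: [-0.01, 0.011, 0.707, -0.707]
wrist_force: [-1.0, -0.4, -1.8]
grip_width: 0.0248
```

```bash
python3 w.py w14; python3 -c "
import cv2
im=cv2.imread('pics/w14.png');cv2.imwrite('pics/w14c.png',cv2.resize(im[40:240,220:480],(780,600),interpolation=cv2.INTER_CUBIC))"
```

```text
18.2 [0.5443 0.0893 0.1852] [-0.96 -0.43 -1.82] 0.02484821970523428
```

View pics/w14.png

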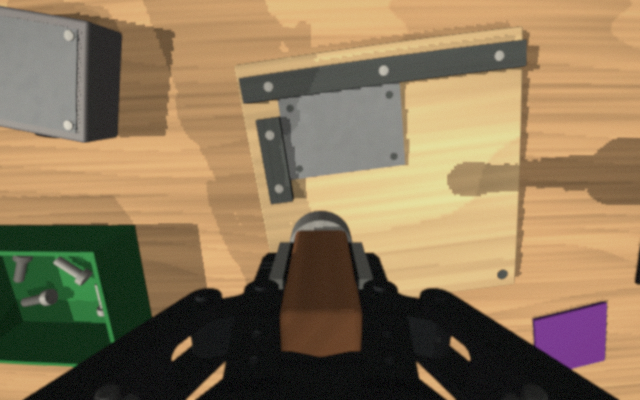

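View pics/w14c.png

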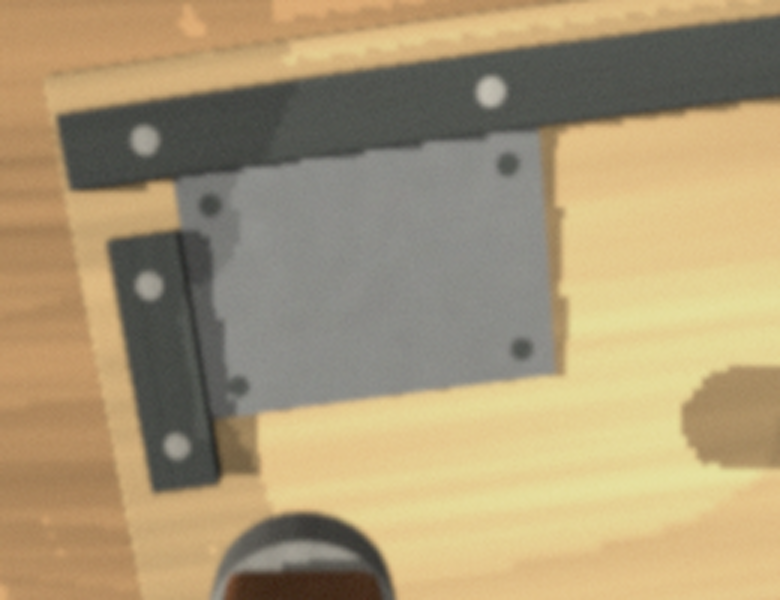

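```bash
python3 - <<'E'
from h import *
import pickle
s,m=pickle.load(open('pics/w14.pkl','rb'))
f=lambda c:[(220+(u+.5)/3-.5,40+(v+.5)/3-.5) for u,v in c]
a=np.radians(5.9);J=np.array([[np.cos(a),np.sin(a)],[-np.sin(a),np.cos(a)]])
an=lambda p:np.degrees(np.arctan2(*(p[1]-p[0])[::-1]))
q=onz(m,f([(178,180),(540,130),(554,373),(217,415)]),.024)[:,:2]
print((q@J.T).round(4).tolist(),q.mean(0)@J.T)
for i in range(4):print(an([q[i],q[(i+1)%4]]),np.hypot(*(q[(i+1)%4]-q[i])))
l=onz(m,f([(75,190),(780,97)]),.018)[:,:2];print('fence base',l@J.T,an(l))
l=onz(m,f([(71,186),(780,94)]),.032)[:,:2];print('fence top',l@J.T,an(l))
l=onz(m,f([(179,232),(217,480)]),.032)[:,:2];print('stop top',l@J.T,an(l))
im=cv2.imread('pics/w14.png')
cv2.imwrite('pics/w14d.png',cv2.resize(im[80:185,270:410],(800,600),interpolation=cv2.INTER_CUBIC))
E
```

```text
[[0.6318, 0.0608], [0.6321, -0.0478], [0.5587, -0.0473], [0.559, 0.0603]] [0.59538282 0.00649582]
-83.96332965801628 0.10863712697639281
-174.49374212082748 0.07340382828536163
95.6973289907896 0.10761976379973612
6.304179830379857 0.07276408837316738
fence base [[ 0.63336073  0.0934288 ]
 [ 0.63306773 -0.12239484]] -84.17778240546588
fence top [[ 0.63414126  0.09122685]
 [ 0.63341167 -0.11580144]] -84.30191549031743
stop top [[0.61689344 0.06196092]
 [0.53989457 0.06260261]] -174.57747621195543
```

View pics/w14d.png

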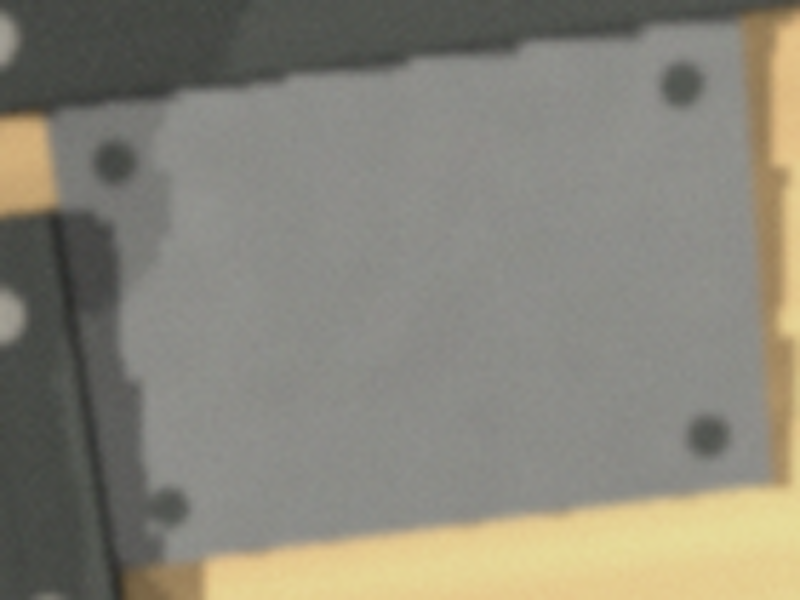

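Call:
apply_moves(commands=[255, -0.1463, -0.6807, 0, 0, 255, -0.1463, -0.6807, 0, 0, 255, -0.1463, -0.6807, 0, 0, 255, -0.1463, -0.6807, 0, 0, 255, -0.1463, -0.6807, 0, 0, 255, -0.1463, -0.6807, 0, 0, 255, -0.1463, -0.6807, 0, 0, 255, -0.1463, -0.6807, 0, 0, 255, -0.1463, -0.6807, 0, 0, 255, -0.1463, -0.6807, 0, 0])

```text
time: 19.25
tool_pos: [0.4495, -0.3268, 0.1835]
tcp_rot: [0.017, -0.013, -0.706, 0.708]
wrist_force: [-0.1, -0.7, -1.8]
grip_width: 0.0248
```

Call:
apply_moves(commands=[255, 0, 0, -0.08, 0, 255, 0, 0, -0.16, 0, 255, 0, 0, -0.22, 0, 255, 0, 0, -0.24, 0, 255, 0, 0, -0.245, 0, 255, 0, 0, -0.245, 0, 255, 0, 0, -0.245, 0])

```text
time: 19.95
tool_pos: [0.4566, -0.3211, 0.0403]
tcp_rot: [0.009, -0.012, -0.706, 0.708]
wrist_force: [0.7, -0.6, -0.3]
grip_width: 0.0252
```

```bash
python3 w.py w15
```

```text
19.95 [ 0.4566 -0.3211  0.0403] [ 0.74 -0.58 -0.29] 0.025200797937036914
```

View pics/w15.png

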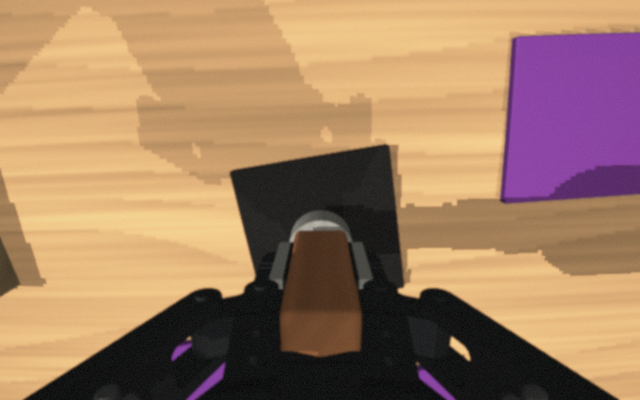

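Call:
apply_moves(commands=[255, 0, 0, -0.004, 0, 255, 0, 0, -0.0067, 0, 255, 0, 0, -0.0067, 0, 255, 0, 0, -0.0067, 0])

```text
time: 20.4
tool_pos: [0.4548, -0.32, 0.0339]
tcp_rot: [-0.011, 0.011, 0.707, -0.707]
wrist_force: [-0.4, 0.4, -1.0]
grip_width: 0.0249
```

Call:
apply_moves(commands=[255, 0, 0, -0.0015, 0, 255, 0, 0, -0.0015, 0, 255, 0, 0, -0.0015, 0])

```text
time: 20.7
tool_pos: [0.455, -0.3201, 0.0332]
tcp_rot: [0.011, -0.011, -0.707, 0.707]
wrist_force: [-1.0, 0.7, -0.5]
grip_width: 0.0249
```

Call:
apply_moves(commands=[255, 0, 0, -0.001, 0, 255, 0, 0, -0.001, 0, 255, 0, 0, -0.001, 0])

```text
time: 21.0
tool_pos: [0.455, -0.3201, 0.0331]
tcp_rot: [0.011, -0.011, -0.707, 0.707]
wrist_force: [-0.9, 0.4, 5.3]
grip_width: 0.0251
```

Call:
apply_moves(commands=[255, 0, 0, 0.0005, 0, 160, 0, 0, 0.0005, 0, 140, 0, 0, 0.0005, 0, 120, 0, 0, 0.0005, 0, 80, 0, 0, 0.0005, 0, 40, 0, 0, 0.0005, 0, 0, 0, 0, 0.0005, 0, 0, 0, 0, 0.0005, 0, 0, 0, 0, 0.0005, 0, 0, 0, 0, 0.0005, 0])

```text
time: 22.0
tool_pos: [0.4549, -0.32, 0.0327]
tcp_rot: [0.011, -0.011, -0.707, 0.707]
wrist_force: [0.6, -0.3, 0.3]
grip_width: 0.0852
```

Call:
apply_moves(commands=[0, 0, 0, 0.03, 0, 0, 0, 0, 0.08, 0, 0, 0, 0, 0.16, 0, 0, 0, 0, 0.24, 0, 0, 0, 0, 0.32, 0, 0, 0, 0, 0.36, 0, 0, 0, 0, 0.36, 0, 0, 0, 0, 0.36, 0])

```text
time: 22.8
tool_pos: [0.4548, -0.32, 0.2488]
tcp_rot: [0.011, -0.011, -0.707, 0.707]
wrist_force: [-0.3, 0.1, -0.9]
grip_width: 0.0854
```

```bash
python3 w.py w16; python3 -c "
from workcell import manip
import cv2
cv2.imwrite('pics/s16.png',manip.get_image('scene'));cv2.imwrite('pics/t16.png',manip.get_image('top'))"
```

```text
22.8 [ 0.4548 -0.32    0.2488] [-0.32  0.06 -0.95] 0.08536808406211455
```

View pics/w16.png

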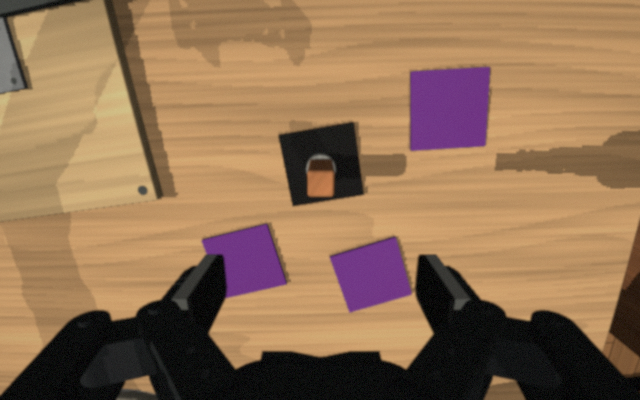

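View pics/s16.png

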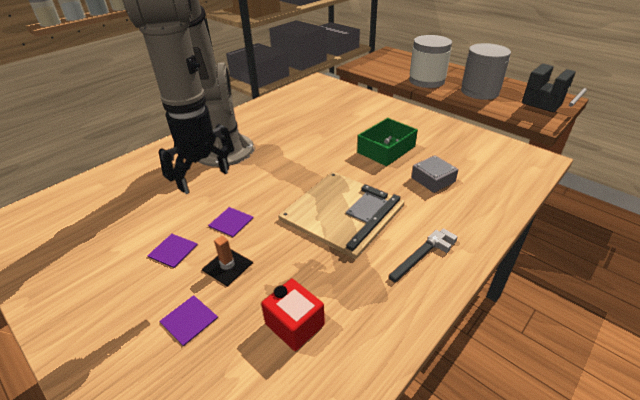

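```bash
python3 -c "
import cv2
t=cv2.imread('pics/t16.png');cv2.imwrite('pics/t16c.png',cv2.resize(t[155:255,252:352],(600,600),interpolation=cv2.INTER_CUBIC))"
```

```text
(no output)
```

View pics/t16c.png

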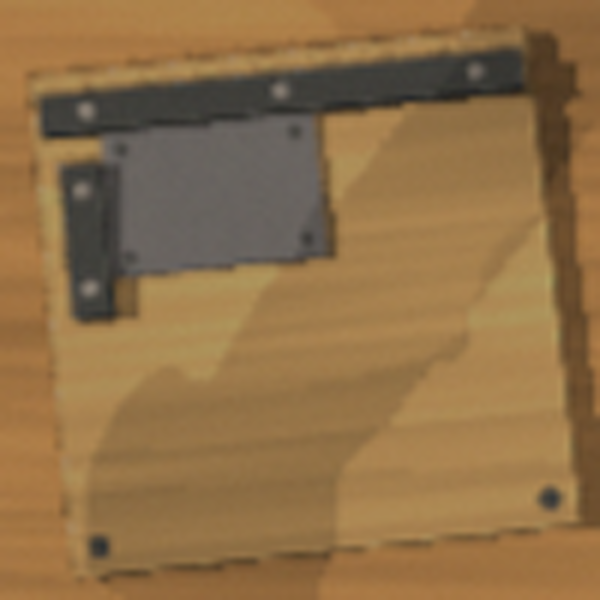

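The plate sits square in the corner against both fences. The pusher stands upright on the black pad at (320,178) in the wrist view, and the bystanders haven't moved. I'm handing in.

```bash
python3 -c "
from workcell import manip
print(manip.job_done()); print(manip.sense()['time'])"
```

```text
the job is handed in; nothing more can be done
None
the job is handed in; nothing more can be done
```

The plate is in the corner against both fences, and the pusher is back upright on the black pad. I handed in at about 23 s of the 72 s.

- **Pushing:** I gripped the pusher by its handle and set the foot 2 mm above the board. I pushed the plate flush onto the long fence, with a wrist reading of about 7 N. Then I slid it along the fence onto the short stop, reading about 6.5 N. The highest horizontal reading between moves was about 7 N. Readings scatter by about 1 N.
- **Touches on board and pad:** I lowered the foot onto the bare board to find its height, at about 5 N. Setting the pusher down on the pad also read about 5 N.
- **Last checks:** No wood shows between the plate and either fence in the wrist or top pictures. The plate's edges match the fence angles to about 0.5°. My corner measurements put the plate 1–2 mm short of both faces. They also make it 1–1.5 mm too small each way, so I take this as measuring error, but the pictures can't rule out a gap under a millimetre.
- **Bystanders:** They look unmoved in the last scene picture. I did not measure their positions.

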